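# Turn the measuring line round

### The job

The full rack holds the three parts of a measuring line in a row. Move them to the empty rack in reverse order, one to a cradle: the part next to the full rack's upright post goes to the cradle farthest from the empty rack's post, the middle one to the middle, and the one farthest from the post goes next to the post. Each must end released, lying flat in the middle of its cradle and lengthwise along it as before; leave the spare adaptor on the bench where it is.

Things in the scene. Friction and masses are not known exactly. Their poses are not given: they have to be found in the camera images.
- full_rack: Fixed grey slab 213x96x8 mm on the bench. Origin on the bench under the middle cradle; x along the row. Cradle centres x = -62, 0, 62 mm, y = 0. Steel post, 12 mm thick, top 38 mm above the bench, at x = -106, y = 36 mm. Its cradles are the three separate cradle entries, filled at the start in any order.
- empty_rack: Fixed grey slab 213x96x8 mm on the bench. Origin on the bench under the middle cradle; x along the row. Cradle centres x = -62, 0, 62 mm, y = 0. Steel post, 12 mm thick, top 38 mm above the bench, at x = -106, y = 36 mm. Its own cradles are empty: blue padded mats 48x84 mm (x, y), top 12 mm above the bench, a lip to 17 mm beyond each y end only. Lies left or right of the full rack.
- terminator: Terminator: short plain light metal barrel, stepped, 20 mm wide, 28 mm long, 20 mm high, about 30 g. Loose. Origin: centre of its underside; y its length. Starts lying along its rack's y within 0.1 rad; grip from above across x.
- ferrite: Clamp-on ferrite: black block, 27 mm wide, 37 mm long, 25 mm high, about 45 g, closed (its halves do not move); the gripped sides lie at x = -11 and +14 mm. Loose. Origin: centre of its underside; y its length. Starts lying along its rack's y within 0.1 rad; grip from above across x.
- attenuator: Attenuator: the longest barrel, light metal with a broad red band, 21 mm wide, 62 mm long, 21 mm high, about 60 g. Loose. Origin: centre of its underside; y its length. Starts lying along its rack's y within 0.1 rad; grip from above across x.
- cradle_terminator: Fixed cradle of the full rack in which the terminator starts (all cradles look alike): blue padded mat 48 mm (x) by 84 mm (y), top 12 mm above the bench, a lip (top 17 mm above the bench, 4 mm thick) beyond each y end only, open sides. Origin: centre of its underside, 8 mm above the bench. x along the row, y along the lying part.
- cradle_ferrite: Fixed cradle of the full rack in which the ferrite starts (all cradles look alike): blue padded mat 48 mm (x) by 84 mm (y), top 12 mm above the bench, a lip (top 17 mm above the bench, 4 mm thick) beyond each y end only, open sides. Origin: centre of its underside, 8 mm above the bench. x along the row, y along the lying part.
- cradle_attenuator: Fixed cradle of the full rack in which the attenuator starts (all cradles look alike): blue padded mat 48 mm (x) by 84 mm (y), top 12 mm above the bench, a lip (top 17 mm above the bench, 4 mm thick) beyond each y end only, open sides. Origin: centre of its underside, 8 mm above the bench. x along the row, y along the lying part.
- spare_adaptor: Spare adaptor: plain light metal barrel 21 mm wide, 42 mm long (y), 21 mm high, lying loose on the bare bench to the right of the racks, not part of the job. Origin: centre of its underside.
Not all that is in view belongs to the job. Several things have the shape of the terminator; the one meant has the colours described above.

How it is judged:
At the end, for the whole second after the job is handed in: Each part lies in the mirrored cradle of the empty rack: origin within 12 mm of the cradle's centre along and across the row, underside 8 to 17 mm above the bench, tilt under 0.15 rad, lengthwise along the rack's y within 0.3 rad, at rest and released (((x of cradle_terminator in the frame of full_rack between -0.082 and -0.042 m and x of terminator in the frame of empty_rack between 0.05 and 0.074 m) or (x of cradle_terminator in the frame of full_rack between -0.02 and 0.02 m and x of terminator in the frame of empty_rack between -0.012 and 0.012 m) or (x of cradle_terminator in the frame of full_rack between 0.042 and 0.082 m and x of terminator in the frame of empty_rack between -0.074 and -0.05 m)) and y of terminator in the frame of empty_rack between -0.012 and 0.012 m and z of terminator in the frame of empty_rack between 0.008 and 0.017 m and angle between the y axis of each of terminator, ferrite, attenuator and the y axis of empty_rack, either way round below 0.3 rad and angle between each of terminator, ferrite, attenuator's own z axis and vertical below 0.15 rad and linear speed of each of terminator, ferrite, attenuator below 0.02 m/s and contact force between each of terminator, ferrite, attenuator and the fingers below 0.1 N and ((x of cradle_ferrite in the frame of full_rack between -0.082 and -0.042 m and x of ferrite in the frame of empty_rack between 0.05 and 0.074 m) or (x of cradle_ferrite in the frame of full_rack between -0.02 and 0.02 m and x of ferrite in the frame of empty_rack between -0.012 and 0.012 m) or (x of cradle_ferrite in the frame of full_rack between 0.042 and 0.082 m and x of ferrite in the frame of empty_rack between -0.074 and -0.05 m)) and y of ferrite in the frame of empty_rack between -0.012 and 0.012 m and z of ferrite in the frame of empty_rack between 0.008 and 0.017 m and ((x of cradle_attenuator in the frame of full_rack between -0.082 and -0.042 m and x of attenuator in the frame of empty_rack between 0.05 and 0.074 m) or (x of cradle_attenuator in the frame of full_rack between -0.02 and 0.02 m and x of attenuator in the frame of empty_rack between -0.012 and 0.012 m) or (x of cradle_attenuator in the frame of full_rack between 0.042 and 0.082 m and x of attenuator in the frame of empty_rack between -0.074 and -0.05 m)) and y of attenuator in the frame of empty_rack between -0.012 and 0.012 m and z of attenuator in the frame of empty_rack between 0.008 and 0.017 m); the robot touches nothing.
It fails at once if the spare adaptor is moved by more than 20 mm (distance of spare_adaptor from where it was at the start of the episode above 0.02 m).
It also fails if it takes over 77 s, if anything falls off the work surface, if the arm or the gripper's body presses on something with over 40 N, if the wrist force passes 120 N, or if a joint passes its speed limit or range.

### The arm

A 6-joint arm with a two-finger parallel gripper is mounted at the origin on a cart in front of the work surface, level with it; the furniture and walls round the work are solid. World frame = base frame: x ahead of the robot, y to its left, z up, the work surface at z = 0. Lengths are in m, angles in rad, forces in N, time in s.
With the tool pointing down it reaches from about 0.3 to 0.875 m from the base axis. Payload 6.4 kg.
Tool frame: the origin (TCP) lies at the very end of the fingers, on their centre line; the grasp point (between the pads) lies 19 mm behind it; z points along the fingers, y is the line along which they close (so a half turn about z gives the same grasp; the last joint's range is limited). The gripper opens to 85 mm and grips with 20 to 120 N. Pads are 22 mm wide; open, the fingers measure 114 mm over their backs; the gripper's body (76 mm by 85 mm) begins 54 mm behind the grasp point. The pads swing forward as they close: fully open they stand 13 mm farther back than shut.
Start: joints at [0.928, 0.181, 1.607, -0, 1.354, -0.206], TCP at [0.243, 0.521, 0.231] pointing down, gripper open.
Joint ranges: [-2.99, 2.99], [-0.89, 2.07], [0.3, 2.58], [-1.14, 4.28], [0, 2.63], [-3.12, 3.12]. Speed limits (rad/s): [2.57, 2.57, 3.01, 3.14, 3.14, 3.14].

### API

Orientations are given as a unit quaternion [w, x, y, z].
In Python, from bench import get_obs, optics, workorder gives the robot as it stands.
- The arm moves only by the tool jog_arm, called after ">>>" as a command line: name --argument value ..., lists and objects as JSON in quotes. Schema: {"type":"object","properties":{"plan":{"type":"object","properties":{"segments":{"type":"array","items":{"type":"array","items":{"type":"number"},"minItems":7,"maxItems":7},"minItems":1,"maxItems":10}},"additionalProperties":false,"required":["segments"]},"only":{"type":"string"},"quiet":{"type":"boolean"},"lines":{"type":"string"}},"required":["plan"],"additionalProperties":false}. plan is an object whose key "segments" holds a list of rows, 1 to 10 of them, each of 7 numbers: dx, dy, dz in fractions of the full range, 1 being 40 cm, then a rotation vector rx, ry, rz in normalised numbers (1 is 180 degrees), then the opening from 0.0 (shut) to 1.0 (fully open); each row is the pose to reach, as a shift and turn from the pose commanded when the call began, along the tool's axes at that moment; what a row does not reach only later rows make up. A row lasts 1/8 s, in which the tool goes at most 0.0625 m and 0.188 rad, less where a joint would pass 70% of its speed; a pose out of reach is approached as far as the arm can. The fingers move at their own pace and stop on an object; the grip force is fixed at half the most. Time passes only in rows, so rows that do not move let the fingers close. The tool returns the time, the measured TCP pose, the force, the opening and the grip force at its end. only (a regular expression) keeps the lines of the reply that match it, lines (a string "A,B") keeps lines A to B, and quiet returns only ok. A shift or turn number past 1, either way, is cut back to 1. Input that does not fit is refused with a message, and nothing moves.
- get_obs(): the state, without advancing time (a new reading comes with each control period).
- optics.camera(name): name is "scene" or "top" or "wrist"; returns (picture, depth): 384x512x3 uint8, blue, green, red; 384x512 float32, m along the optical axis (not along the pixel's ray), 0 where there is no reading.
- optics.camera_params(name): a dict with "fovy" (degrees; the focal length in pixels is half the picture's height over the tangent of half this angle, whatever the lens; pixels are square), "cx", "cy" (the principal point, pixels), "dist" ([k1, k2, p1, p2, k3] as OpenCV has them; the pictures are not rectified), "view" (4x4, takes a point from world to camera coordinates). Camera axes: x right, y up, looking along -z (the intrinsics and any distortion apply to the point x, -y, -z); pixel columns grow to the right and rows downward; lengths in m; the calibration is good to about 2 mm. A picture is of the moment at which its call begins: read the wrist's pose just before it. camera_params takes no time and is no camera call; for the wrist camera it gives the pose at the moment of the call.
- workorder.hand_in(): hands the job in; it is judged then, once.
The state is a dict: "time_s": time; "q": joint angles; "dq": joint speeds; "joint_efforts": joint torques, N m; "eef_pos": TCP position; "eef_rot": TCP orientation; "wrist_force": force on the tool from outside, world axes, zero at the start; "torque": the same for the moment, N m; "opening": opening from 0.0 (shut) to 1.0 (fully open); "grasp_force": force on a finger pad.
Only numpy, scipy, OpenCV 4.12 (cv2) and the standard library are available. Lean on these libraries where they do the work, as an engineer would, in place of code of your own. Each camera call takes 0.05 s, during which the arm holds its last target. There are 200 camera calls.

## Working session

There is one attempt and no reset: what is moved stays moved. The work goes in short steps, Python scripts to look and compute and a tool call to move; the robot and the scene stay as the last step left them, time stands still between calls to the robot, and variables do not carry over. Pictures are saved under pics/ and viewed, at most 14 in all, crops included, and the job is handed in when it is done.

```bash
mkdir -p pics; ls
```

Create h.py:
```python
import numpy as np, cv2
from bench import get_obs, optics, workorder
from scipy.spatial.transform import Rotation as R
def K(p,h=384):
    f=h/2/np.tan(np.radians(p['fovy'])/2)
    return np.array([[f,0,p['cx']],[0,f,p['cy']],[0,0,1]])
def ray(p,uv):
    n=cv2.undistortPoints(np.float64(uv).reshape(-1,1,2),K(p),np.float64(p['dist'])).reshape(-1,2)
    V=np.array(p['view']); d=np.c_[n[:,0],-n[:,1],-np.ones(len(n))]@V[:3,:3]
    return -V[:3,:3].T@V[:3,3], d
def onplane(p,uv,z):
    o,d=ray(p,uv); return o+d*((z-o[2])/d[:,2])[:,None]
def depthpts(p,uv,dep):
    o,d=ray(p,uv); uv=np.int32(np.round(uv)).reshape(-1,2)
    return o+d*dep[uv[:,1],uv[:,0]][:,None]
def pix(p,X):
    V=np.array(p['view']); c=np.float64(X).reshape(-1,3)@V[:3,:3].T+V[:3,3]
    return cv2.projectPoints(c*[1,-1,-1],np.zeros(3),np.zeros(3),K(p),np.float64(p['dist']))[0].reshape(-1,2)
```

Run:
```python
from h import *
for n in ['top','scene','wrist']:
    p=optics.camera_params(n); im,d=optics.camera(n)
    cv2.imwrite(f'pics/{n}0.png',im); np.savez(f'{n}0.npz',im=im,d=d,p=p)
    o,_=ray(p,[[256,192]]); print(n,p['fovy'],p['dist'],o)
print(get_obs())
```

```text
pics
top 45.73590877604184 [-0.02542773  0.          0.          0.          0.        ] [ 0.38573485 -0.3313953   0.88257522]
scene 45.933305498293336 [0.00962926 0.         0.         0.         0.        ] [-0.18942607 -0.63787763  0.61687477]
wrist 64.40409146892108 [-0.03375875  0.          0.          0.          0.        ] [0.16719866 0.55551941 0.37274228]
{'time_s': 0.15, 'q': array([ 9.27690230e-01,  1.81391598e-01,  1.60779429e+00,  8.76678764e-06,
        1.35377196e+00, -2.06279090e-01]), 'dq': array([-1.63128143e-03, -9.29721468e-04, -4.05015203e-03, -2.85994141e-05,
        2.66195000e-03,  9.47370589e-04]), 'joint_efforts': array([ 3.44892123e-04, -4.45263863e+01, -3.51692891e+01, -1.36077415e-04,
        5.74756181e-03, -8.52679335e-06]), 'eef_pos': array([0.24297443, 0.52067401, 0.23057145]), 'eef_rot': array([-2.85157435e-04,  2.16681965e-01,  9.76242009e-01, -6.20195220e-04]), 'wrist_force': array([-0.19580643,  0.15873512,  0.27134957]), 'torque': array([ 0.00206436,  0.03473249, -0.0311812 ]), 'grasp_force': 0.0, 'opening': 0.9974975265321012}
```

View pics/top0.png

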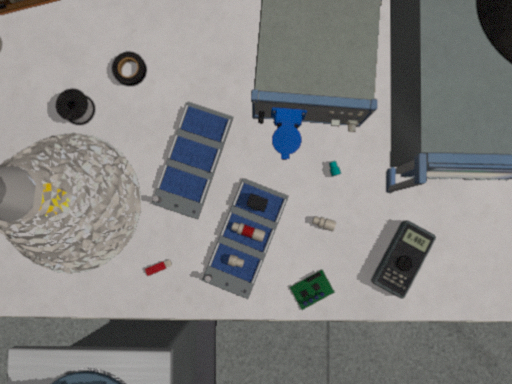

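View pics/scene0.png

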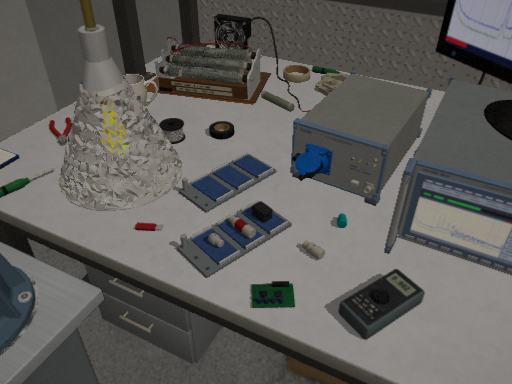

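The top view shows the full rack with its post at (208,279). The terminator is next to the post at (233,261), the attenuator is in the middle at (247,231), and the ferrite is at the far end at (257,202). The empty rack's post is at (155,199), with mats at (184,186), (194,154) and (205,123), and the spare adaptor is at (322,223). A tall foil cone stands to the left, near (65,200), and must be avoided. The scene view agrees.

Create m.py:
```python
from h import *
def load(n):
    z=np.load(n+'.npz',allow_pickle=True); return z['im'],z['d'],z['p'].item()
C={}
for n in ['top0','scene0']:
    im,d,p=load(n); hsv=cv2.cvtColor(im,cv2.COLOR_BGR2HSV)
    m=cv2.inRange(hsv,(100,100,50),(125,255,255))
    m=cv2.morphologyEx(m,cv2.MORPH_OPEN,np.ones((3,3)))
    cs,_=cv2.findContours(m,cv2.RETR_EXTERNAL,cv2.CHAIN_APPROX_NONE)
    print(n)
    for c in cs:
        if cv2.contourArea(c)<120: continue
        r=cv2.minAreaRect(c); w=onplane(p,[r[0]],.012)[0]
        box=onplane(p,cv2.boxPoints(r),.012)
        dd=np.median(depthpts(p,c.reshape(-1,2),d)[:,2])
        print(np.round(r[0],1),cv2.contourArea(c),'w',np.round(w,4),'depthz',round(dd,4),'edges',np.round(np.linalg.norm(box-np.roll(box,1,0),axis=1),3),
          'dir',np.round((box[1]-box[0])[:2]/np.linalg.norm(box[1]-box[0]),3))
im,d,p=load('top0')
for n,uv in dict(cone=(65,200),conetop=(20,195),fer=(257,202),att=(247,231),ter=(234,261),post1=(155,199),post2=(208,278),instr=(300,60),plug=(288,130),slab=(180,205),reel=(72,103)).items():
    print(n,np.round(depthpts(p,[uv],d)[0],4))
c=im[90:300,140:300]; cv2.imwrite('pics/crop0.png',cv2.resize(c,None,fx=3.75,fy=2.8*3.75/3.75,interpolation=cv2.INTER_CUBIC))
print(np.round(onplane(p,[(0,0),(511,0),(0,383)],0),3))
```

```bash
python3 m.py
```

```text
top0
[235.  262.5] 976.0 w [ 0.32   -0.2833  0.012 ] depthz 0.0117 edges [0.08  0.047 0.081 0.047] dir [ 0.931 -0.364]
[247.1 232. ] 962.5 w [ 0.3781 -0.306   0.012 ] depthz 0.0115 edges [0.08  0.047 0.081 0.046] dir [ 0.933 -0.359]
[259.1 202. ] 956.0 w [ 0.4354 -0.3286  0.012 ] depthz 0.0115 edges [0.081 0.047 0.081 0.047] dir [ 0.931 -0.364]
[183.  183.7] 920.0 w [ 0.4702 -0.1816  0.012 ] depthz 0.0117 edges [0.08  0.046 0.081 0.046] dir [ 0.954 -0.299]
[193.4 153.7] 914.0 w [ 0.5286 -0.2011  0.012 ] depthz 0.0118 edges [0.08  0.046 0.08  0.046] dir [ 0.954 -0.299]
[286.8 133. ] 1152.0 w [ 0.5694 -0.3815  0.012 ] depthz 0.0976 edges [0.068 0.099 0.068 0.099] dir [ 0.997 -0.073]
[203.8 123.6] 904.0 w [ 0.5877 -0.2204  0.012 ] depthz 0.0115 edges [0.081 0.046 0.081 0.046] dir [ 0.955 -0.298]
scene0
[214.2 244.8] 461.5 w [ 0.3193 -0.2834  0.012 ] depthz 0.0117 edges [0.087 0.053 0.091 0.049] dir [1.    0.005]
[234.2 233.6] 215.0 w [ 0.3633 -0.3017  0.012 ] depthz 0.0115 edges [0.082 0.026 0.084 0.025] dir [0.994 0.11 ]
[269.3 222.7] 198.0 w [ 0.4233 -0.348   0.012 ] depthz 0.0113 edg
[... 209 characters left out ...]
depthz 0.0117 edges [0.089 0.057 0.094 0.053] dir [0.977 0.212]
[251.4 165.1] 334.0 w [ 0.586  -0.2208  0.012 ] depthz 0.0115 edges [0.088 0.057 0.092 0.052] dir [0.979 0.204]
[313.5 159. ] 782.5 w [ 0.6783 -0.3406  0.012 ] depthz 0.0919 edges [0.13  0.094 0.131 0.085] dir [ 0.467 -0.884]
cone [ 0.4281 -0.0203  0.1692]
conetop [0.43   0.009  0.2514]
fer [ 0.4338 -0.3248  0.0401]
att [ 0.3801 -0.3065  0.036 ]
ter [ 0.3244 -0.2826  0.0329]
post1 [ 0.4386 -0.1342  0.0387]
post2 [ 0.2935 -0.2355  0.0403]
instr [ 0.6635 -0.3957  0.1465]
plug [ 0.5547 -0.3782  0.1062]
slab [ 0.4292 -0.1755  0.0057]
reel [0.6253 0.0352 0.0259]
[[ 0.849  0.206  0.   ]
 [ 0.844 -0.832  0.   ]
 [ 0.083  0.171  0.   ]]
```

View pics/wrist0.png

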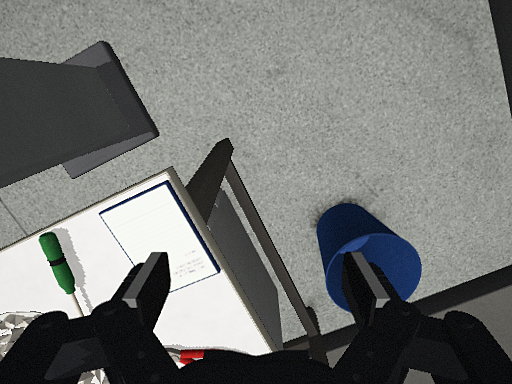

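Create m2.py:
```python
from h import *
from m import load
P=[]
vv,uu=np.mgrid[0:384,0:512]; uv=np.c_[uu.ravel(),vv.ravel()].astype(float)
for n in ['top0','scene0']:
    im,d,p=load(n); X=depthpts(p,uv,d); P.append(X[(d.ravel()>0)])
A=np.vstack(P)
print('tower')
for z in np.arange(.04,.6,.04):
    s=A[(abs(A[:,2]-z)<.02)&(abs(A[:,1])<.2)&(A[:,0]>.2)&(A[:,0]<.58)]
    if len(s): print(round(z,2),len(s),np.round(np.percentile(s,[1,99],axis=0)[:,:2].ravel(),3), 'minr',round(np.hypot(s[:,0],s[:,1]).min(),3))
s=A[(A[:,2]>.1)&(A[:,1]<-.22)&(A[:,0]<.75)&(A[:,1]>-.5)&(A[:,0]>.1)]; print('instr min',s.min(0))
im,d,p=load('top0'); X=depthpts(p,uv,d); Z=X[:,2].reshape(384,512)
hsv=cv2.cvtColor(im,cv2.COLOR_BGR2HSV); hs2=[]
for nm,c,h in [('ter',(235,262.5),.032),('att',(247.1,232),.033),('fer',(259.1,202),.037)]:
    box=np.zeros((384,512),np.uint8); C=onplane(p,[c],.012)[0]
    x=np.array([.931,-.365,0]);y=np.array([.365,.931,0])
    cv2.fillPoly(box,[np.int32(pix(p,[C+a*.026*x+b*.04*y+[0,0,.01] for a,b in [(1,1),(1,-1),(-1,-1),(-1,1)]]))],255)
    nb=cv2.bitwise_not(cv2.inRange(hsv,(100,100,0),(125,255,255)))
    for k,m in [('depth',((Z>.019)&(box>0)).astype(np.uint8)),('col',((nb>0)&(box>0)).astype(np.uint8))]:
        cs,_=cv2.findContours(m,cv2.RETR_EXTERNAL,cv2.CHAIN_APPROX_NONE); cc=max(cs,key=cv2.contourArea)
        r=cv2.minAreaRect(cc); b=onplane(p,cv2.boxPoints(r),h-.008); e=b-np.roll(b,1,0); L=np.linalg.norm(e,axis=1); u=e[np.argmax(L)]
        print(nm,k,np.round(onplane(p,[r[0]],h-.008)[0],4),'size',np.round(L[:2],3),'long',round(np.degrees(np.arctan2(u[1],u[0]))%180,1),'zmax',round(np.percentile(Z[m>0],90),4))
```

```bash
python3 m2.py | sed -n '/tower/,$p'
```

```text
tower
0.04 4949 [ 0.307 -0.136  0.559  0.156] minr 0.304
0.08 4507 [ 0.326 -0.07   0.542  0.12 ] minr 0.324
0.12 4020 [ 0.34  -0.053  0.527  0.121] minr 0.337
0.16 3457 [ 0.355 -0.037  0.51   0.106] minr 0.354
0.2 2598 [ 0.372 -0.022  0.495  0.076] minr 0.371
0.24 2578 [ 0.389 -0.006  0.478  0.061] minr 0.387
0.28 1200 [0.406 0.01  0.462 0.052] minr 0.405
0.32 644 [0.409 0.014 0.453 0.058] minr 0.409
0.36 236 [0.424 0.029 0.441 0.044] minr 0.425
0.4 41 [0.424 0.029 0.44  0.044] minr 0.426
instr min [ 0.5278402  -0.49997254  0.10000004]
ter depth [ 0.3241 -0.2855  0.024 ] size [0.027 0.019] long 76.5 zmax 0.0325
ter col [ 0.3237 -0.2851  0.024 ] size [0.031 0.021] long 76.5 zmax 0.0301
att depth [ 0.3805 -0.3077  0.025 ] size [0.062 0.02 ] long 70.9 zmax 0.033
att col [ 0.3806 -0.3075  0.025 ] size [0.066 0.023] long 69.8 zmax 0.0325
fer depth [ 0.4339 -0.3245  0.029 ] size [0.037 0.027] long 71.8 zmax 0.0385
fer col [ 0.4334 -0.3239  0.029 ] size [0.036 0.026] long 68.4 zmax 0.038
```

View pics/crop0.png

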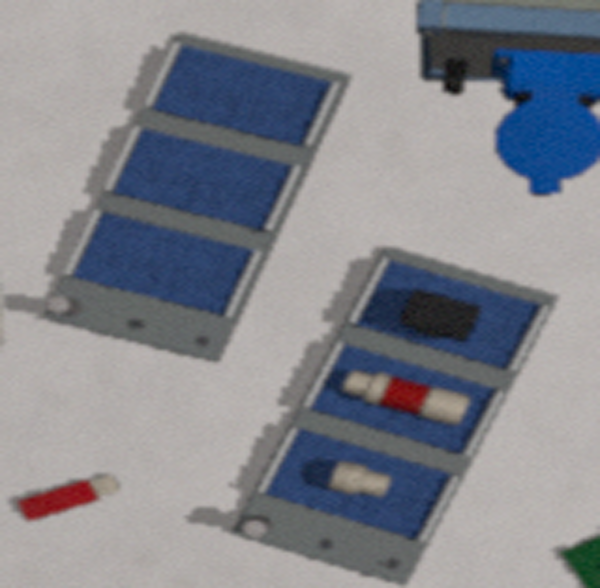

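Both views and the depth agree: mats are at about 12 mm and part tops at 33, 33 and 38 mm. The tower stands at about (0.43, 0.036) and reaches above 0.4 m, so I will pass it on the inside at a radius of 0.31 m.

Create rows.py:
```python
from h import *
def rows(wps,yaw0=None):
    # wps: x,y,z,yaw(deg of tool y axis), opening ; prints tool-frame shifts
    o=get_obs(); q=o['eef_rot']; M=R.from_quat(np.r_[q[1:],q[0]]).as_matrix()
    cur=np.degrees(np.arctan2(M[1,1],M[0,1])); print('at',np.round(o['eef_pos'],4),'yaw',round(cur,1),'zaxis',np.round(M[:,2],4))
    prev=o['eef_pos']
    for x,y,z,w in wps:
        y3=np.array([np.cos(np.radians(w)),np.sin(np.radians(w)),0]); z3=np.array([0,0,-1.]); T=np.c_[np.cross(y3,z3),y3,z3]
        rv=R.from_matrix(M.T@T).as_rotvec(); d=M.T@(np.array([x,y,z])-o['eef_pos'])
        print(np.round(d,4),np.round(rv,3),'step',round(np.linalg.norm(np.array([x,y,z])-prev),3)); prev=np.array([x,y,z])
```

Run:
```python
from rows import *
c=lambda a,w:(.312*np.cos(np.radians(a)),.312*np.sin(np.radians(a)),.28,w)
rows([(.16,.27,.28,65)]+[c(a,a+5) for a in (50,40,30,20,10)]+[c(a,a+5) for a in (0,-10,-20,-30)])
```

```text
at [0.243  0.5207 0.2306] yaw 65.0 zaxis [-8.0e-04 -1.1e-03 -1.0e+00]
[-0.0309 -0.2623 -0.0491] [-0.001 -0.    -0.   ] step 0.269
[-0.0807 -0.2732 -0.0491] [-0.001 -0.     0.174] step 0.051
[-0.1318 -0.2918 -0.0491] [-0.001 -0.     0.349] step 0.054
[-0.1789 -0.319  -0.0491] [-0.001  0.     0.523] step 0.054
[-0.2206 -0.3539 -0.049 ] [-0.001  0.     0.698] step 0.054
[-0.2556 -0.3956 -0.049 ] [-0.001  0.     0.872] step 0.054
[-0.2828 -0.4426 -0.0489] [-1.000e-03  0.000e+00  1.047e+00] step 0.054
[-0.3014 -0.4937 -0.0489] [-1.000e-03  1.000e-03  1.221e+00] step 0.054
[-0.3109 -0.5473 -0.0488] [-1.000e-03  1.000e-03  1.396e+00] step 0.054
[-0.3109 -0.6017 -0.0487] [-1.00e-03  1.00e-03  1.57e+00] step 0.054
```

Careful with the scale: shifts go in shares of 40 cm and turns go in shares of 180 degrees. That gives: -0.319 m / 0.4 = -0.7975, -0.292 m / 0.4 = -0.73, 0.523 rad / 3.1416 = 0.1665.

>>> jog_arm --plan '{"segments":[[-0.015, -0.13, -0.025, 0, 0, 0, 0.45], [-0.03, -0.2625, -0.05, 0, 0, 0, 0.45], [-0.045, -0.3925, -0.075, 0, 0, 0, 0.45], [-0.0625, -0.525, -0.1, 0, 0, 0, 0.45], [-0.0775, -0.655, -0.1225, 0, 0, 0, 0.45], [-0.2025, -0.6825, -0.1225, 0, 0, 0.0554, 0.45], [-0.33, -0.73, -0.1225, 0, 0, 0.1111, 0.45], [-0.4475, -0.7975, -0.1225, 0, 0, 0.1665, 0.45], [-0.4475, -0.7975, -0.1225, 0, 0, 0.1665, 0.45]]}'

```text
time_s: 1.27
eef_pos: [0.2723, 0.1531, 0.2803]
eef_rot: [0.0, 0.466, 0.885, -0.0]
wrist_force: [-0.5, 0.7, -0.1]
opening: 0.451
grasp_force: 0.0
```

Run:
```python
from rows import *
print(get_obs()['q'],get_obs()['wrist_force'])
c=lambda a,w:(.312*np.cos(np.radians(a)),.312*np.sin(np.radians(a)),.28,w)
rows([c(a,a+5) for a in (20,10,0,-10,-20)]+[(.292,-.16,.26,-21.4),(.298,-.22,.24,-21.4),(.305,-.27,.20,-21.4)])
```

```text
[ 1.26458974e-01 -5.37137041e-01  2.11810129e+00 -7.64153905e-04
  1.56038495e+00 -4.73787385e-01] [-0.46687158  0.70613808 -0.11124886]
at [0.2723 0.1531 0.2803] yaw 34.4 zaxis [ 3.e-04 -7.e-04 -1.e+00]
[-0.0501 -0.009   0.0003] [-0.     0.001  0.164] step 0.051
[-0.1014 -0.0271  0.0003] [0.    0.001 0.338] step 0.054
[-0.1488 -0.0538  0.0004] [0.    0.001 0.513] step 0.054
[-0.1908 -0.0883  0.0004] [0.    0.001 0.688] step 0.054
[-0.2262 -0.1296  0.0005] [0.    0.001 0.862] step 0.054
[-0.2695 -0.1606  0.0205] [0.    0.001 0.974] step 0.057
[-0.3224 -0.1896  0.0405] [0.    0.001 0.974] step 0.064
[-0.3676 -0.212   0.0806] [0.    0.001 0.974] step 0.064
```

Scaled: -0.368 m / 0.4 = -0.92, -0.322 m / 0.4 = -0.805, 0.974 rad / 3.1416 = 0.31.

>>> jog_arm --plan '{"segments":[[-0.125, -0.0225, 0, 0, 0, 0.0522, 0.45], [-0.2525, -0.0675, 0, 0, 0, 0.1076, 0.45], [-0.3725, -0.135, 0, 0, 0, 0.1633, 0.45], [-0.4775, -0.22, 0, 0, 0, 0.219, 0.45], [-0.565, -0.325, 0, 0, 0, 0.2744, 0.45], [-0.675, -0.4025, 0.05, 0, 0, 0.31, 0.45], [-0.805, -0.475, 0.1, 0, 0, 0.31, 0.45], [-0.92, -0.53, 0.2, 0, 0, 0.31, 0.45], [-0.92, -0.53, 0.2, 0, 0, 0.31, 0.45], [-0.92, -0.53, 0.2, 0, 0, 0.31, 0.45]]}'

```text
time_s: 2.52
eef_pos: [0.3084, -0.2655, 0.2]
eef_rot: [-0.001, 0.823, 0.569, 0.0]
wrist_force: [1.3, -0.4, 0.5]
opening: 0.445
grasp_force: 0.0
```

Run:
```python
from h import *
p=optics.camera_params('wrist'); im,d=optics.camera('wrist'); np.savez('wrist1.npz',im=im,d=d,p=p); cv2.imwrite('pics/w1.png',im)
print(get_obs()['q'],get_obs()['eef_pos'])
```

```text
[-1.00444667e+00 -1.86639122e-01  2.03697561e+00  3.31343436e-04
  1.29073253e+00 -6.43805862e-01] [ 0.30863873 -0.26567244  0.20095133]
```

View pics/w1.png

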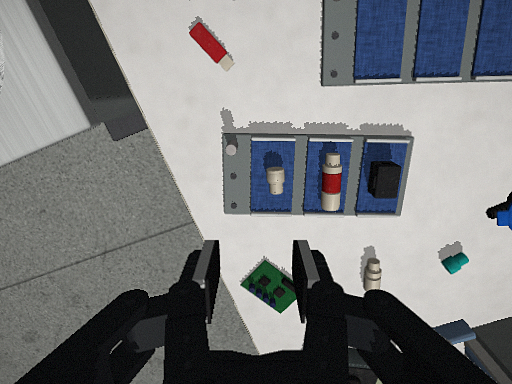

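The wrist view shows the terminator at (276,180), the attenuator at (332,182) and the ferrite at (384,179). The rack post is at (231,149) and the empty rack is at the upper right. I'll measure the parts from here and triangulate against the top view.

Create m3.py:
```python
from h import *
from m import load
def seg(n):
    im,d,p=load(n); hsv=cv2.cvtColor(im,cv2.COLOR_BGR2HSV); out={}
    nb=cv2.bitwise_not(cv2.inRange(hsv,(100,100,0),(125,255,255)))
    bright=cv2.inRange(hsv,(0,0,110),(179,110,255))|cv2.inRange(hsv,(0,120,60),(8,255,255))|cv2.inRange(hsv,(172,120,60),(179,255,255))
    dark=cv2.inRange(hsv,(0,0,0),(179,140,60))
    for nm,C,h,mm in [('ter',(.324,-.285),.022,bright),('att',(.3805,-.3076),.0225,bright),('fer',(.4337,-.3243),.0245,dark)]:
        box=np.zeros((384,512),np.uint8); C=np.array([*C,h]); x=np.array([.931,-.365,0]);y=np.array([.365,.931,0])
        cv2.fillPoly(box,[np.int32(pix(p,[C+a*.021*x+b*.036*y for a,b in [(1,1),(1,-1),(-1,-1),(-1,1)]]))],255)
        cs,_=cv2.findContours(mm&box,cv2.RETR_EXTERNAL,cv2.CHAIN_APPROX_NONE); c=max(cs,key=cv2.contourArea); r=cv2.minAreaRect(c)
        b=onplane(p,cv2.boxPoints(r),h+.005); e=b-np.roll(b,1,0);L=np.linalg.norm(e,axis=1);u=e[np.argmax(L)]
        top=np.median(depthpts(p,[r[0]],d)[:,2]); out[nm]=r[0]
        print(n,nm,np.round(r[0],1),'w',np.round(onplane(p,[r[0]],h+.005)[0],4),'size',np.round(L[:2],3),'long',round(np.degrees(np.arctan2(u[1],u[0]))%180,1),'top',round(top,4))
    return p,out
p1,a=seg('top0'); p2,b=seg('wrist1')
for k in a:
    o1,d1=ray(p1,[a[k]]); o2,d2=ray(p2,[b[k]]); s=np.linalg.lstsq(np.c_[d1[0],-d2[0]],o2-o1,rcond=None)[0]
    A,B=o1+s[0]*d1[0],o2+s[1]*d2[0]; print('tri',k,np.round((A+B)/2,4),'gap',round(np.linalg.norm(A-B),4))
```

```bash
python3 m3.py|grep -E '^(top0 [taf]|wrist1 |tri)'
```

Run:
```python
from rows import *
rows([(.324,-.285,.10,-17),(.324,-.285,.05,-17),(.324,-.285,.015,-17)])
```

```text
top0 ter [236.3 260.7] w [ 0.3245 -0.2866  0.027 ] size [0.029 0.016] long 78.0 top 0.0331
top0 att [248.1 231.1] w [ 0.3798 -0.3084  0.0275] size [0.063 0.019] long 72.9 top 0.0308
top0 fer [256.2 202.6] w [ 0.4332 -0.3231  0.0295] size [0.037 0.027] long 67.0 top 0.0376
wrist1 ter [276.1 181.9] w [ 0.3247 -0.2873  0.027 ] size [0.028 0.017] long 75.0 top 0.0322
wrist1 att [331.6 187.9] w [ 0.3791 -0.3149  0.0275] size [0.019 0.051] long 72.1 top 0.032
wrist1 fer [383.3 179. ] w [ 0.434  -0.3242  0.0295] size [0.035 0.042] long 69.3 top 0.0369
tri ter [ 0.3247 -0.2867  0.0287] gap 0.0002
tri att [ 0.3786 -0.3091  0.041 ] gap 0.0026
tri fer [ 0.4331 -0.3231  0.0321] gap 0.0002
at [ 0.3086 -0.2657  0.201 ] yaw -20.7 zaxis [ 5.e-04 -3.e-04 -1.e+00]
[-0.0127  0.0211  0.101 ] [ 0.001  0.    -0.064] step 0.104
[-0.0127  0.0211  0.151 ] [ 0.001  0.    -0.064] step 0.05
[-0.0127  0.0211  0.186 ] [ 0.001  0.    -0.064] step 0.035
```

Scaled: 0.186 m / 0.4 = 0.465, 0.18 m / 0.4 = 0.45, -0.1 rad / 3.1416 = -0.0318.

>>> jog_arm --plan '{"segments":[[-0.0325, 0.0525, 0.125, 0, 0, -0.0318, 0.45], [-0.0325, 0.0525, 0.25, 0, 0, -0.0318, 0.45], [-0.0325, 0.0525, 0.35, 0, 0, -0.0318, 0.45], [-0.0325, 0.0525, 0.4125, 0, 0, -0.0318, 0.45], [-0.0325, 0.0525, 0.45, 0, 0, -0.0318, 0.45], [-0.0325, 0.0525, 0.465, 0, 0, -0.0318, 0.45], [-0.0325, 0.0525, 0.465, 0, 0, -0.0318, 0.45], [-0.0325, 0.0525, 0.465, 0, 0, -0.0318, 0.0], [-0.0325, 0.0525, 0.465, 0, 0, -0.0318, 0.0], [-0.0325, 0.0525, 0.465, 0, 0, -0.0318, 0.0]]}'

```text
time_s: 3.82
eef_pos: [0.3236, -0.2873, 0.0155]
eef_rot: [0.001, 0.794, 0.608, -0.0]
wrist_force: [-1.4, 2.2, 5.7]
opening: 0.212
grasp_force: 59.1
```

>>> jog_arm --plan '{"segments":[[0, 0, 0, 0, 0, 0, 0], [0, 0, 0, 0, 0, 0, 0], [0, 0, -0.05, 0, 0, 0, 0], [0, 0, -0.175, 0, 0, 0, 0], [0, 0, -0.175, 0, 0, 0, 0], [0, 0, -0.175, 0, 0, 0, 0]]}'

```text
time_s: 4.58
eef_pos: [0.323, -0.2865, 0.0845]
eef_rot: [0.001, 0.794, 0.608, -0.0]
wrist_force: [-0.4, -0.0, -0.0]
opening: 0.217
grasp_force: 58.7
```

Run:
```python
from rows import *
rows([(.324,-.285,.085,-15),(.5877,-.2204,.085,-18.3),(.5877,-.2204,.016,-18.3)])
```

```text
at [ 0.323  -0.2865  0.0845] yaw -15.1 zaxis [ 5.e-04 -9.e-04 -1.e+00]
[ 0.0017  0.0006 -0.0005] [ 0.001  0.001 -0.001] step 0.002
[ 0.1327  0.2384 -0.0004] [0.001 0.001 0.056] step 0.271
[0.1327 0.2383 0.0686] [0.001 0.001 0.056] step 0.069
```

Scaled: 0.2384 m / 0.4 = 0.596, 0.055 m / 0.4 = 0.1375, 0.056 rad / 3.1416 = 0.0178.

>>> jog_arm --plan '{"segments":[[0.065, 0.12, 0, 0, 0, 0.0032, 0], [0.1325, 0.2375, 0, 0, 0, 0.0064, 0], [0.2, 0.3575, 0, 0, 0, 0.0095, 0], [0.265, 0.475, 0, 0, 0, 0.0127, 0], [0.3318, 0.596, 0, 0, 0, 0.0178, 0], [0.3318, 0.596, 0.075, 0, 0, 0.0178, 0], [0.3318, 0.596, 0.1375, 0, 0, 0.0178, 0], [0.3318, 0.596, 0.1375, 0, 0, 0.0178, 0], [0.3318, 0.596, 0.1375, 0, 0, 0.0178, 0]]}'

```text
time_s: 5.7
eef_pos: [0.5875, -0.2203, 0.0292]
eef_rot: [-0.0, 0.811, 0.586, -0.0]
wrist_force: [0.7, -0.2, 0.1]
opening: 0.215
grasp_force: 58.8
```

Run:
```python
from rows import *
rows([(.5877,-.2204,.0165,-18.3)])
```

```text
at [ 0.5875 -0.2203  0.0292] yaw -18.3 zaxis [-5.e-04  3.e-04 -1.e+00]
[-0.      0.0002  0.0127] [-0.001 -0.     0.   ] step 0.013
```

Scaled: -0.06 m / 0.4 = -0.15, -0.02 m / 0.4 = -0.05.

>>> jog_arm --plan '{"segments":[[0, 0, 0.02, 0, 0, 0, 0], [0, 0, 0.0325, 0, 0, 0, 0], [0, 0, 0.0325, 0, 0, 0, 0], [0, 0, 0.0325, 0, 0, 0, 0.42], [0, 0, 0.0325, 0, 0, 0, 0.42], [0, 0, 0.0325, 0, 0, 0, 0.42], [0, 0, -0.05, 0, 0, 0, 0.42], [0, 0, -0.15, 0, 0, 0, 0.42], [0, 0, -0.15, 0, 0, 0, 0.42]]}'

```text
time_s: 6.82
eef_pos: [0.5903, -0.2218, 0.0936]
eef_rot: [0.004, 0.81, 0.586, 0.001]
wrist_force: [0.8, -0.1, 0.2]
opening: 0.419
grasp_force: 0.0
```

Run:
```python
from rows import *
rows([(.380,-.308,.088,-18.5),(.380,-.308,.015,-18.5)])
im,d=optics.camera('top'); np.savez('top1.npz',im=im,d=d,p=optics.camera_params('top')); cv2.imwrite('pics/top1.png',im)
```

```text
at [ 0.5903 -0.2218  0.0936] yaw -18.3 zaxis [ 0.0066 -0.004  -1.    ]
[-0.1478 -0.1727  0.0045] [0.008 0.002 0.004] step 0.227
[-0.1477 -0.1733  0.0775] [0.008 0.002 0.004] step 0.073
```

Scaled: -0.172 m / 0.4 = -0.43, -0.147 m / 0.4 = -0.3675.

>>> jog_arm --plan '{"segments":[[-0.0925, -0.1075, 0, 0, 0, 0, 0.45], [-0.185, -0.215, 0, 0, 0, 0, 0.45], [-0.2775, -0.325, 0, 0, 0, 0, 0.45], [-0.3675, -0.43, 0, 0, 0, 0, 0.45], [-0.3675, -0.43, 0.075, 0, 0, 0, 0.45], [-0.3675, -0.43, 0.075, 0, 0, 0, 0.45], [-0.3675, -0.43, 0.075, 0, 0, 0, 0.45]]}'

```text
time_s: 7.75
eef_pos: [0.3785, -0.3055, 0.0592]
eef_rot: [-0.0, 0.81, 0.586, 0.0]
wrist_force: [0.3, 0.5, 0.1]
opening: 0.452
grasp_force: 0.0
```

Run:
```python
from rows import *
rows([(.380,-.308,.015,-18.5)])
im,d=optics.camera('top'); cv2.imwrite('pics/top2.png',im[80:320,130:370].repeat(2,0).repeat(2,1))
```

```text
at [ 0.3785 -0.3055  0.0592] yaw -18.2 zaxis [-5.e-04  8.e-04 -1.e+00]
[-0.0019  0.0023  0.0442] [-0.001 -0.001  0.005] step 0.044
```

View pics/top2.png

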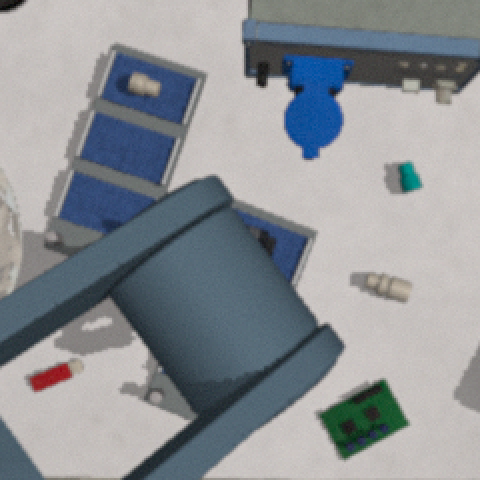

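The terminator lies in the far cradle of the empty rack, at crop (144,84), and looks centred. The arm is now over the attenuator, so I'll grasp it next.

Scaled: 0.0438 m / 0.4 = 0.1095, 0.04 m / 0.4 = 0.1.

>>> jog_arm --plan '{"segments":[[-0.005, 0.0058, 0.0375, 0, 0, 0, 0.45], [-0.005, 0.0058, 0.075, 0, 0, 0, 0.45], [-0.005, 0.0058, 0.1, 0, 0, 0, 0.45], [-0.005, 0.0058, 0.1095, 0, 0, 0, 0.45], [-0.005, 0.0058, 0.1095, 0, 0, 0, 0], [-0.005, 0.0058, 0.1095, 0, 0, 0, 0], [-0.005, 0.0058, 0.1095, 0, 0, 0, 0], [-0.005, 0.0058, 0.1095, 0, 0, 0, 0]]}'

```text
time_s: 8.8
eef_pos: [0.3799, -0.3086, 0.0157]
eef_rot: [0.0, 0.81, 0.586, -0.0]
wrist_force: [-0.1, -0.6, -0.0]
opening: 0.231
grasp_force: 59.2
```

>>> jog_arm --plan '{"segments":[[0, 0, 0, 0, 0, 0, 0], [0, 0, -0.05, 0, 0, 0, 0], [0, 0, -0.175, 0, 0, 0, 0], [0, 0, -0.175, 0, 0, 0, 0], [0, 0, -0.175, 0, 0, 0, 0]]}'

```text
time_s: 9.43
eef_pos: [0.3797, -0.3083, 0.0853]
eef_rot: [0.0, 0.81, 0.586, -0.0]
wrist_force: [0.4, -0.5, -1.4]
opening: 0.227
grasp_force: 59.3
```

Run:
```python
from rows import *
rows([(.5286,-.2011,.085,-18.3),(.5286,-.2011,.016,-18.3)])
```

```text
at [ 0.3797 -0.3083  0.0853] yaw -18.3 zaxis [-0.e+00 -1.e-04 -1.e+00]
[0.1485 0.1078 0.0003] [-0.  0.  0.] step 0.184
[0.1485 0.1078 0.0693] [-0.  0.  0.] step 0.069
```

Scaled: 0.1485 m / 0.4 = 0.3713, 0.12 m / 0.4 = 0.3.

>>> jog_arm --plan '{"segments":[[0.1, 0.0725, 0, 0, 0, 0, 0], [0.2, 0.145, 0, 0, 0, 0, 0], [0.3, 0.2175, 0, 0, 0, 0, 0], [0.3713, 0.2695, 0, 0, 0, 0, 0], [0.3713, 0.2695, 0.075, 0, 0, 0, 0], [0.3713, 0.2695, 0.1375, 0, 0, 0, 0], [0.3713, 0.2695, 0.1375, 0, 0, 0, 0], [0.3713, 0.2695, 0.1375, 0, 0, 0, 0]]}'

```text
time_s: 10.42
eef_pos: [0.5285, -0.2013, 0.0303]
eef_rot: [-0.0, 0.81, 0.586, -0.0]
wrist_force: [-0.1, -0.9, -0.6]
opening: 0.231
grasp_force: 59.3
```

Run:
```python
from rows import *
rows([(.5286,-.2011,.0165,-18.3)])
```

```text
at [ 0.5285 -0.2013  0.0303] yaw -18.3 zaxis [-7.e-04  4.e-04 -1.e+00]
[0.0002 0.     0.0138] [-0.001 -0.     0.   ] step 0.014
```

Scaled: -0.06 m / 0.4 = -0.15, -0.02 m / 0.4 = -0.05.

>>> jog_arm --plan '{"segments":[[0, 0, 0.0225, 0, 0, 0, 0], [0, 0, 0.035, 0, 0, 0, 0], [0, 0, 0.035, 0, 0, 0, 0], [0, 0, 0.035, 0, 0, 0, 0.42], [0, 0, 0.035, 0, 0, 0, 0.42], [0, 0, 0.035, 0, 0, 0, 0.42], [0, 0, -0.05, 0, 0, 0, 0.42], [0, 0, -0.15, 0, 0, 0, 0.42], [0, 0, -0.15, 0, 0, 0, 0.42], [0, 0, -0.15, 0, 0, 0, 0.42]]}'

```text
time_s: 11.68
eef_pos: [0.5284, -0.2011, 0.0901]
eef_rot: [-0.0, 0.81, 0.586, -0.0]
wrist_force: [0.2, 0.3, -0.3]
opening: 0.425
grasp_force: 0.0
```

Run:
```python
from rows import *
rows([(.4335,-.324,.088,-20),(.4335,-.324,.06,-20)])
```

```text
at [ 0.5284 -0.2011  0.0901] yaw -18.3 zaxis [-3.e-04  2.e-04 -1.e+00]
[-0.1465 -0.0516  0.0021] [-0.   -0.    0.03] step 0.155
[-0.1465 -0.0516  0.0301] [-0.   -0.    0.03] step 0.028
```

Scaled: -0.1465 m / 0.4 = -0.3663, -0.098 m / 0.4 = -0.245, 0.03 rad / 3.1416 = 0.0095.

>>> jog_arm --plan '{"segments":[[-0.1225, -0.0425, 0, 0, 0, 0.0032, 0.5], [-0.245, -0.085, 0, 0, 0, 0.0064, 0.5], [-0.3663, -0.129, 0, 0, 0, 0.0095, 0.5], [-0.3663, -0.129, 0.075, 0, 0, 0.0095, 0.5], [-0.3663, -0.129, 0.1375, 0, 0, 0.0095, 0.5], [-0.3663, -0.129, 0.17, 0, 0, 0.0095, 0.5], [-0.3663, -0.129, 0.1863, 0, 0, 0.0095, 0.5], [-0.3663, -0.129, 0.1863, 0, 0, 0.0095, 0.5], [-0.3663, -0.129, 0.1863, 0, 0, 0.0095, 0], [-0.3663, -0.129, 0.1863, 0, 0, 0.0095, 0]]}'

```text
time_s: 12.92
eef_pos: [0.4345, -0.3248, 0.017]
eef_rot: [0.001, 0.819, 0.574, 0.0]
wrist_force: [0.4, -0.9, 2.9]
opening: 0.281
grasp_force: 59.5
```

>>> jog_arm --plan '{"segments":[[0, 0, 0, 0, 0, 0, 0], [0, 0, 0, 0, 0, 0, 0], [0, 0, -0.05, 0, 0, 0, 0], [0, 0, -0.175, 0, 0, 0, 0], [0, 0, -0.175, 0, 0, 0, 0], [0, 0, -0.175, 0, 0, 0, 0]]}'

```text
time_s: 13.68
eef_pos: [0.4335, -0.3239, 0.0856]
eef_rot: [-0.0, 0.819, 0.574, -0.0]
wrist_force: [-0.5, -0.0, -1.3]
opening: 0.276
grasp_force: 59.0
```

Run:
```python
from rows import *
rows([(.4702,-.1816,.085,-18.3),(.4702,-.1816,.016,-18.3)])
```

```text
at [ 0.4335 -0.3239  0.0856] yaw -20.0 zaxis [-3.e-04  3.e-04 -1.e+00]
[ 0.1462 -0.0142  0.0007] [-0.   -0.   -0.03] step 0.147
[ 0.1462 -0.0141  0.0697] [-0.   -0.   -0.03] step 0.069
```

Scaled: 0.1462 m / 0.4 = 0.3655, 0.098 m / 0.4 = 0.245, -0.03 rad / 3.1416 = -0.0095.

>>> jog_arm --plan '{"segments":[[0.1225, -0.0125, 0, 0, 0, -0.0032, 0], [0.245, -0.025, 0, 0, 0, -0.0064, 0], [0.3655, -0.0355, 0, 0, 0, -0.0095, 0], [0.3655, -0.0355, 0, 0, 0, -0.0095, 0], [0.3655, -0.0355, 0.075, 0, 0, -0.0095, 0], [0.3655, -0.0355, 0.1375, 0, 0, -0.0095, 0], [0.3655, -0.0355, 0.1375, 0, 0, -0.0095, 0], [0.3655, -0.0355, 0.1375, 0, 0, -0.0095, 0]]}'

```text
time_s: 14.68
eef_pos: [0.4704, -0.1826, 0.0311]
eef_rot: [-0.0, 0.811, 0.586, -0.0]
wrist_force: [-0.2, -0.2, 0.3]
opening: 0.28
grasp_force: 59.0
```

Run:
```python
from rows import *
rows([(.4702,-.1816,.0165,-18.3)])
```

```text
at [ 0.4704 -0.1826  0.0311] yaw -18.3 zaxis [-3.e-04 -0.e+00 -1.e+00]
[ 0.0009 -0.0005  0.0146] [-0.  0. -0.] step 0.015
```

Scaled: -0.12 m / 0.4 = -0.3, -0.07 m / 0.4 = -0.175.

>>> jog_arm --plan '{"segments":[[0, 0, 0.0225, 0, 0, 0, 0], [0, 0, 0.0363, 0, 0, 0, 0], [0, 0, 0.0363, 0, 0, 0, 0], [0, 0, 0.0363, 0, 0, 0, 0.45], [0, 0, 0.0363, 0, 0, 0, 0.45], [0, 0, 0.0363, 0, 0, 0, 0.45], [0, 0, -0.05, 0, 0, 0, 0.45], [0, 0, -0.175, 0, 0, 0, 0.45], [0, 0, -0.3, 0, 0, 0, 0.45], [0, 0, -0.3, 0, 0, 0, 0.45]]}'

```text
time_s: 15.92
eef_pos: [0.4732, -0.1837, 0.1555]
eef_rot: [0.004, 0.81, 0.586, 0.002]
wrist_force: [0.2, 0.4, -1.7]
opening: 0.447
grasp_force: 0.0
```

Run:
```python
from rows import *
rows([(.36,-.26,.2,-18.3),(.30,-.36,.25,-18.3)])
```

```text
at [ 0.4732 -0.1837  0.1555] yaw -18.3 zaxis [ 0.0075 -0.0051 -1.    ]
[-0.108  -0.0832 -0.0449] [0.009 0.003 0.001] step 0.144
[-0.2219 -0.1084 -0.0949] [0.009 0.003 0.001] step 0.127
```

Scaled: -0.222 m / 0.4 = -0.555, -0.165 m / 0.4 = -0.4125.

>>> jog_arm --plan '{"segments":[[-0.09, -0.07, -0.0375, 0, 0, 0, 0.45], [-0.18, -0.14, -0.075, 0, 0, 0, 0.45], [-0.27, -0.2075, -0.1125, 0, 0, 0, 0.45], [-0.4125, -0.2375, -0.175, 0, 0, 0, 0.45], [-0.555, -0.27, -0.2375, 0, 0, 0, 0.45], [-0.555, -0.27, -0.2375, 0, 0, 0, 0.45], [-0.555, -0.27, -0.2375, 0, 0, 0, 0.45]]}'

```text
time_s: 16.8
eef_pos: [0.298, -0.3582, 0.2447]
eef_rot: [-0.001, 0.811, 0.585, 0.0]
wrist_force: [0.6, 0.5, -0.2]
opening: 0.449
grasp_force: 0.0
```

Run:
```python
from h import *
im,d=optics.camera('top'); p=optics.camera_params('top'); np.savez('top3.npz',im=im,d=d,p=p); 
cv2.imwrite('pics/top3.png',im[80:320,130:370].repeat(2,0).repeat(2,1))
hsv=cv2.cvtColor(im,cv2.COLOR_BGR2HSV)
vv,uu=np.mgrid[0:384,0:512]; X=depthpts(p,np.c_[uu.ravel(),vv.ravel()],d)
ex=np.array([.9496,-.3135]);ey=np.array([.3135,.9496])
L=np.c_[(X[:,:2]-[.5288,-.201])@ex,(X[:,:2]-[.5288,-.201])@ey]
for n,cx in [('fer',-.062),('att',0),('ter',.062)]:
    m=((abs(L[:,0]-cx)<.026)&(abs(L[:,1])<.039)&(X[:,2]>.019)&(X[:,2]<.06)).reshape(384,512).astype(np.uint8)
    c=max(cv2.findContours(m,0,1)[0],key=cv2.contourArea); r=cv2.minAreaRect(c); b=onplane(p,cv2.boxPoints(r),.025)
    e=b-np.roll(b,1,0);l=np.linalg.norm(e,axis=1);u=e[np.argmax(l)]; w=b.mean(0)[:2]-[.5288,-.201]
    print(n,'rack x,y',np.round([w@ex-cx,w@ey],4),np.round(l[:2],3),'ang',round(np.degrees(np.arctan2(u[1],u[0]))%180-71.7,1),'top',round(np.percentile(X[m.ravel()>0,2],95),4))
```

```text
fer rack x,y [ 0.0001 -0.    ] [0.039 0.027] ang 0.1 top 0.0388
att rack x,y [-0.0007  0.0002] [0.064 0.021] ang -0.1 top 0.0336
ter rack x,y [-0.0011  0.0019] [0.029 0.02 ] ang -0.3 top 0.0315
```

View pics/top3.png

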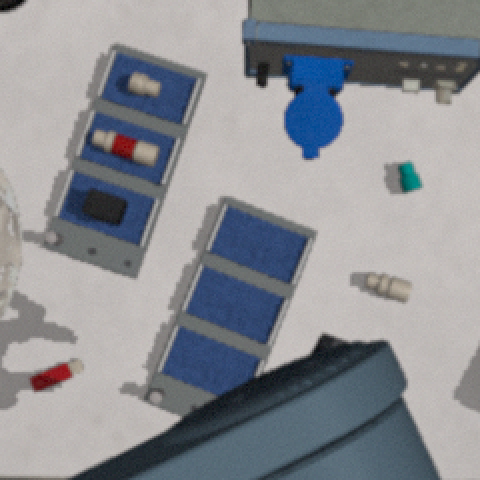

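All three parts lie centred in the mirrored cradles: terminator at crop (144,84), attenuator at (124,147) and ferrite at (104,207). The spare adaptor is still at (388,287).

```bash
python3 -c "
from bench import workorder
print(workorder.hand_in())"
```

```text
the job is handed in; nothing more can be done
None
```

I moved the three parts to the empty rack in reverse order and handed the job in at about 17 s; the last top-camera check put each within about 2 mm of its cradle centre and aligned to under 1°, with the spare adaptor untouched, but the hand-in returned no verdict.

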